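# Tare the bench scale with the seal tray on its pan

## Robot

A 6-joint arm with a two-finger parallel gripper is mounted at the origin on the work surface; the furniture and walls round the work are solid. World frame = base frame: x ahead of the robot, y to its left, z up, the work surface at z = 0. Lengths are in mm, angles in rad, forces in N, time in s.
With the tool pointing down it reaches from about 350 to 925 mm from the base axis. Payload 6.4 kg.
Tool frame: the origin (TCP) lies on the centre line of the jaws, within the pads' length; the fingertips stand 22 mm ahead of it and the grasp point (between the pads) lies 3 mm ahead of it; z points along the fingers, y is the line along which they close (so a half turn about z gives the same grasp; the last joint's range is limited). The gripper opens to 85 mm and grips with 20 to 120 N. Pads are 22 mm wide; open, the fingers measure 114 mm over their backs; the gripper's body (76 mm by 85 mm) begins 54 mm behind the grasp point. The pads swing forward as they close: fully open they stand 13 mm farther back than shut.
Start: joints at [1.034, 0.245, 1.558, -0, 1.339, -0.174], TCP at [230.679, 607.702, 253.29] pointing down, gripper open.
Joint ranges: [-3.13, 3.13], [-1.02, 2.26], [0.13, 2.54], [-0.95, 4.09], [0.21, 2.88], [-2.74, 2.74]. Speed limits (rad/s): [2.57, 2.57, 3.14, 3.14, 3.14, 3.14].

## Interface

Orientations are given as a 3x3 rotation matrix whose columns are the frame's x, y, z axes.
In Python, from plant import manip gives the robot as it stands.
- The arm moves only by the tool drive_tool, never from a script. Its argument "rows" is a list of rows, each a list of 7 numbers: the closure, from 0 (fully open) to 1 (shut), then the shift along the tool's x, y, z scaled (see below), then the turn, a rotation vector about the tool's x, y, z scaled (see below). In form: [[hand, dx, dy, dz, wx, wy, wz], ...]. A call has 1 to 5 rows; each row is the pose to reach, as a shift and turn from the pose commanded when the call began, along the tool's axes at that moment; what a row does not reach only later rows make up. The controller multiplies each number of a shift by 0.2 m and each number of a turn by 90 degrees. A row lasts 1/12 s, in which the tool goes at most 41.7 mm and 7.16 degrees, less where a joint would pass 70% of its speed; a pose out of reach is approached as far as the arm can. A call with a number of a shift or a turn outside -1 to 1 is refused whole. A call with a gripper value outside its range is refused whole. The fingers move at their own pace and stop on an object; "newtons" is the grip in N (left out, the last holds). Time passes only in rows, so rows that repeat a pose let the fingers close. It gives the time, the measured TCP pose, the force, the opening and the grip force at its end, in the units of the state.
- manip.state(): the state, without advancing time (a new reading comes with each control period).
- manip.capture(name): name is "scene" or "top" or "wrist"; returns the picture (384x512x3 uint8, red, green, blue); there is no depth.
- manip.camera_info(name): a dict with "K" (3x3 intrinsics, pixels), "pose" (4x4, takes a point from camera to world coordinates). Camera axes: x right, y down, z forward; pixel columns grow to the right and rows downward; lengths in mm; the calibration is good to about 2 mm. A picture is of the moment at which its call begins: read the wrist's pose just before it. camera_info takes no time and is no camera call; for the wrist camera it gives the pose at the moment of the call.
- manip.close_job(): hands the job in; it is judged then, once.
The state is a dict: "time": time; "joints": joint angles; "joint_velocities": joint speeds; "joint_efforts": joint torques, N m; "eef_pos": TCP position; "eef_rot": TCP orientation; "ft_force": force on the tool from outside, world axes, zero at the start; "torque": the same for the moment, N m; "finger_gap": finger opening in mm; "grasp_force": force on a finger pad.
Only numpy, scipy, OpenCV 4.12 (cv2) and the standard library are available. Lean on these libraries where they do the work, as an engineer would, in place of code of your own. Each camera call takes 0.05 s, during which the arm holds its last target. There are 200 camera calls.

## Task

The seal tray is on the bench scale and its weight has to be tared off: with shut fingertips press the green key to switch the scale on and let it come up again, then press the blue tare key and let it come up too. Press each key gently but fully, for a moment, then withdraw. Do not touch the red key, the tray, the weights or the bottle, pick nothing up and do not lean on the scale.

Things in the scene. Friction and masses are not known exactly. Their poses are not given: they have to be found in the camera images.
- key_green_top (a point): centre of the flat top of the green key (switch-on); moves down with the key; its z axis points up
- key_green (a joint): how far the green key is pressed down: 0 released, 0.008 m at its stop. It clicks at 0.004 m. A spring of about 550 N/m pushes it back up: 1.6 N starts it, about 4 N reaches the click, 6 N the stop
- key_green_base: black round bezel of the green key, 40 mm across, 12 mm high, fixed to the scale; origin under its centre on the scale's front deck. The green cap is 26 mm across and its top stands 24 mm above this origin when released
- key_blue_top (a point): centre of the flat top of the blue key (tare); moves down with the key; its z axis points up
- key_blue (a joint): how far the blue key is pressed down: 0 released, 0.008 m at its stop. It clicks at 0.004 m. A spring of about 550 N/m pushes it back up: 1.6 N starts it, about 4 N reaches the click, 6 N the stop
- key_blue_base: black round bezel of the blue key, 40 mm across, 12 mm high, fixed to the scale; origin under its centre on the scale's front deck. The blue cap is 26 mm across and its top stands 24 mm above this origin when released
- key_red_top (a point): centre of the flat top of the red key (clears the stored weighings); moves down with the key; its z axis points up
- key_red (a joint): how far the red key is pressed down: 0 released, 0.008 m at its stop. It clicks at 0.004 m. A spring of about 550 N/m pushes it back up: 1.6 N starts it, about 4 N reaches the click, 6 N the stop
- key_red_base: black round bezel of the red key, 40 mm across, 12 mm high, fixed to the scale; origin under its centre on the scale's front deck. The red cap is 26 mm across and its top stands 24 mm above this origin when released
- scale: white bench scale, 300 x 210 mm, fixed on the slab; origin under its centre on top of the slab. Its own -x side is the front: a deck 35 mm high with three keys in a row along its y axis, 118 mm in front of the origin, 55 mm from centre to centre; which colour sits in which place varies. Key tops stand 59 mm above the slab
- pan (a point): centre of the top of the scale's steel pan (190 x 200 mm), 60 mm above the slab. Between pan and keys stands the low black display, 130 mm wide and up to 48 mm above the slab; its front edge is 31 mm behind the line of the key centres
- slab: white stone weighing slab 340 x 460 mm, 30 mm thick, fixed on the bench; origin at the bench surface under its centre. A tall monitor on a stand (foot near x 0.7, y 0.5; screen above 0.5 m) rises left of it: keep the arm clear when coming from the left
- tray: grey seal tray 70 x 110 x 20 mm with plastic seals, standing loose on the pan; origin at the centre of its underside
- weight_white: pale silver-white check weight, 38 mm across, 62 mm high, loose on the slab beside the scale; origin at the centre of its underside
- weight_brass: brass-coloured check weight, 29 mm across, 46 mm high, loose on the slab beside the scale; origin at the centre of its underside
- bottle: brown dropper bottle with a red rubber top, 29 mm across, 81 mm high, loose on the slab beside the scale; origin at the centre of its underside
There are look-alikes about, which are no part of the job. What is shaped like the weight_brass but orange is not meant.

How it is judged:
By the outcome, as a careful person would: the job done as asked, in the order asked, and still so for the second after the job is handed in, with the robot touching nothing.
It also fails if it takes over 42 s, if anything falls off the work surface, if the arm or the gripper's body presses on something with over 40 N, if the wrist force passes 120 N, or if a joint passes its speed limit or range.

## Working session

There is one attempt and no reset: what is moved stays moved. The work goes in short steps, Python scripts to look and compute and a tool call to move; the robot and the scene stay as the last step left them, time stands still between calls to the robot, and variables do not carry over. Pictures are saved under pics/ and viewed, at most 10 in all, crops included, and the job is handed in when it is done.

Besides the shell and the picture viewer there is one more tool, called after "Emit:" as name(argument=value, ...), one argument or row to a line, values as JSON. drive_tool: Moves the arm, as the interface text tells. Shifts and turns lie within -1 to 1; 1 stands for 0.2 m of shift or 90 degrees of turn. Its arguments: {"type":"object","properties":{"rows":{"type":"array"},"newtons":{"type":"number"}},"required":["rows"]}

```bash
mkdir -p pics; python3 - <<'E'
from plant import manip
import cv2
for n in("top","scene"):
    im=manip.capture(n);cv2.imwrite(f"pics/{n}0.png",cv2.resize(im[:,:,::-1],(800,600),interpolation=cv2.INTER_CUBIC))
    c=manip.camera_info(n);print(n,c["K"],c["pose"])
s=manip.state();print(s)
E
```

```text
top [[359.30920927   0.         256.96286487]
 [  0.         359.30920927 200.51209852]
 [  0.           0.           1.        ]] [[ 6.06868168e-03 -9.90608074e-01  1.36597272e-01  4.92938617e+02]
 [-9.99834249e-01 -8.35572393e-03 -1.61758121e-02 -2.01594836e+01]
 [ 1.71652592e-02 -1.36476465e-01 -9.90494588e-01  1.03454174e+03]
 [ 0.00000000e+00  0.00000000e+00  0.00000000e+00  1.00000000e+00]]
scene [[357.48088397   0.         255.20152842]
 [  0.         357.48088397 192.88780977]
 [  0.           0.           1.        ]] [[ 6.78076914e-01 -5.14867146e-01  5.24522183e-01  1.20952322e+02]
 [-7.34804346e-01 -4.58797629e-01  4.99567122e-01 -4.81048432e+02]
 [-1.65611644e-02 -7.24166112e-01 -6.89426697e-01  7.19712367e+02]
 [ 0.00000000e+00  0.00000000e+00  0.00000000e+00  1.00000000e+00]]
{'time': 0.1, 'joints': array([ 1.03388185e+00,  2.45731452e-01,  1.55891517e+00, -1.86911262e-05,
        1.33872578e+00, -1.74104014e-01]), 'joint_velocities': array([-0.00058804, -0.00185767, -0.00302418,  0.00079658, -0.00157113,
       -0.00036217]), 'joint_efforts': array([-1.20667744e-03, -4.30672216e+01, -3.27127719e+01, -1.99437536e-04,
        2.86975475e-03, -6.67316868e-07]), 'eef_pos': array([230.43941768, 607.26909585, 252.2862716 ]), 'eef_rot': array([[-9.34904477e-01,  3.54898320e-01, -8.94688643e-04],
       [ 3.54899329e-01,  9.34903256e-01, -1.53862725e-03],
       [ 2.90391101e-04, -1.75599390e-03, -9.99998416e-01]]), 'ft_force': array([-0.09109189,  0.80308363,  0.59402646]), 'torque': array([ 0.00103155,  0.04811268, -0.00587875]), 'grasp_force': 0.0, 'finger_gap': 85.20754706724577}
```

View pics/top0.png

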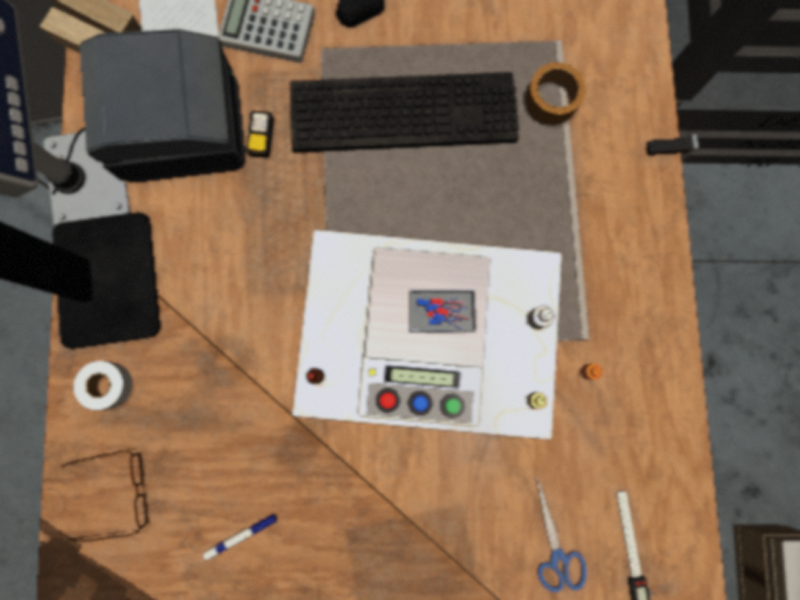

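View pics/scene0.png

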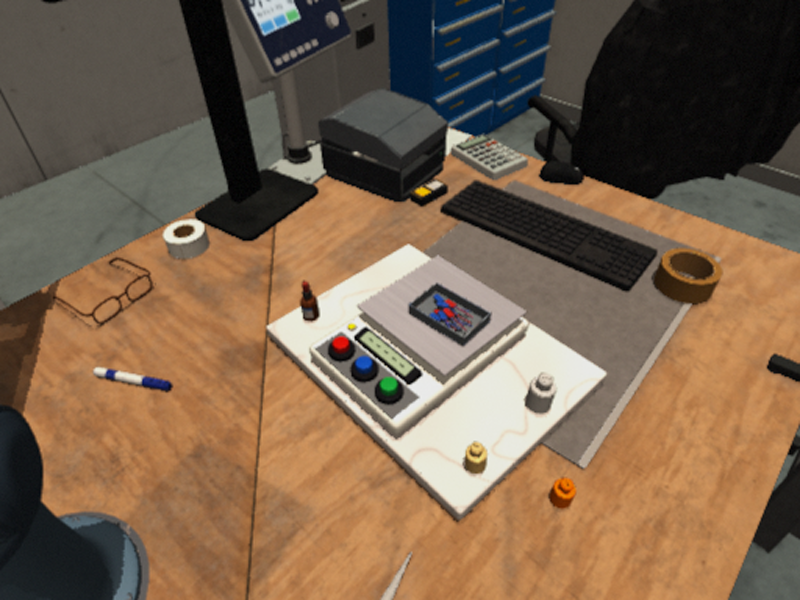

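The top view shows the keys in a row: red (388,400), blue (420,403), green (453,406). In the scene view they are at red (341,345), blue (364,366), green (390,386). Next I'll locate them precisely.

```bash
cat > h.py <<'E'
from plant import manip
import numpy as np, cv2
def blob(im,col,uv,r=14):
    h=cv2.cvtColor(im,cv2.COLOR_RGB2HSV).astype(int)
    lo,hi={'green':(45,85),'blue':(100,130)}[col]
    m=(h[...,0]>=lo)&(h[...,0]<=hi)&(h[...,1]>110)&(h[...,2]>50)
    v,u=np.nonzero(m); k=np.hypot(u-uv[0],v-uv[1])<r
    return np.array([u[k].mean(),v[k].mean()]),k.sum()
def ray(c,uv,z):
    d=c["pose"][:3,:3]@np.linalg.solve(c["K"],[*uv,1]); o=c["pose"][:3,3]
    return o+d*(z-o[2])/d[2]
E
python3 - <<'E'
from h import *
P={'top':{'green':(453,406),'blue':(420,403)},'scene':{'green':(390,385),'blue':(364,366)}}
for n in P:
    im=manip.capture(n);c=manip.camera_info(n)
    for k,p in P[n].items():
        uv,a=blob(im,k,np.array(p)*.64); print(n,k,uv,a,ray(c,uv,87).round(1))
s=manip.state();R=s['eef_rot']
t=np.array([430,0,250.])-s['eef_pos'];print((R.T@t/200).round(3))
E
```

```text
top green [288.91836735 259.24489796] 49 [ 469.7 -119.9   87. ]
top blue [268.5 257.5] 88 [473.9 -66.6  87. ]
scene green [248.40178571 246.4375    ] 112 [ 465.6 -128.2   87. ]
scene blue [232.47115385 232.90384615] 104 [469.4 -74.1  87. ]
[-2.011 -2.485  0.015]
```

Emit:
drive_tool(
  rows=[
    [1,-0.12,-0.14,0,0,0,0],
    [1,-0.24,-0.28,0,0,0,0],
    [1,-0.36,-0.42,0,0,0,0],
    [1,-0.48,-0.56,0,0,0,0],
    [1,-0.59,-0.71,0,0,0,0],
  ],
  newtons=20,
)

```text
time: 0.62
eef_pos: [290.9, 431.5, 253.0]
eef_rot: [[-0.935, 0.354, 0.0], [0.354, 0.935, -0.0], [-0.0, -0.0, -1.0]]
ft_force: [2.0, -0.2, 0.2]
finger_gap: 25.8
grasp_force: 0.0
```

Emit:
drive_tool(
  rows=[
    [1,-0.12,-0.14,0,0,0,0],
    [1,-0.24,-0.28,0,0,0,0],
    [1,-0.36,-0.42,0,0,0,0],
    [1,-0.48,-0.56,0,0,0,0],
    [1,-0.59,-0.71,0,0,0,0],
  ],
)

```text
time: 1.03
eef_pos: [350.8, 256.8, 253.3]
eef_rot: [[-0.935, 0.354, 0.0], [0.354, 0.935, 0.0], [-0.0, 0.0, -1.0]]
ft_force: [0.8, -1.0, -0.6]
finger_gap: -0.1
grasp_force: 0.0
```

Emit:
drive_tool(
  rows=[
    [1,-0.12,-0.14,0,0,0,0],
    [1,-0.24,-0.28,0,0,0,0],
    [1,-0.36,-0.42,0,0,0,0],
    [1,-0.48,-0.56,0,0,0,0],
    [1,-0.59,-0.71,0,0,0,0],
  ],
)

```text
time: 1.45
eef_pos: [410.7, 82.1, 253.5]
eef_rot: [[-0.935, 0.355, 0.001], [0.355, 0.935, 0.0], [-0.001, 0.0, -1.0]]
ft_force: [1.2, 0.3, 0.3]
finger_gap: -0.3
grasp_force: 0.0
```

Emit:
drive_tool(
  rows=[
    [1,-0.14,-0.17,0,0,0,0],
    [1,-0.26,-0.34,0,0,0,0],
    [1,-0.38,-0.5,0,0,0,0],
    [1,-0.5,-0.68,0,0,0,0],
    [1,-0.5,-0.68,0,0,0,0],
  ],
)

```text
time: 1.87
eef_pos: [456.5, -84.4, 253.6]
eef_rot: [[-0.932, 0.361, 0.001], [0.361, 0.932, -0.002], [-0.001, -0.002, -1.0]]
ft_force: [0.7, 1.2, 0.3]
finger_gap: 0.1
grasp_force: 0.0
```

```bash
python3 - <<'E'
from h import *
s=manip.state();c=manip.camera_info("wrist");im=manip.capture("wrist")
cv2.imwrite("pics/w1.png",cv2.resize(im[:,:,::-1],(800,600),interpolation=cv2.INTER_CUBIC))
print(s['time'],s['eef_pos'],s['joint_velocities'].round(3),c)
np.savez("w1.npz",im=im,K=c["K"],pose=c["pose"])
E
```

```text
1.8667 [456.53780017 -84.43538045 253.62750568] [ 0.042 -0.011  0.019  0.048  0.038  0.03 ] {'K': array([[280.086691  ,   0.        , 255.37450889],
       [  0.        , 280.086691  , 191.83307903],
       [  0.        ,   0.        ,   1.        ]]), 'pose': array([[ 3.61093621e-01,  8.80833390e-01,  3.06176314e-01,
         3.77016518e+02],
       [ 9.32528041e-01, -3.40480933e-01, -1.20267149e-01,
        -5.37742436e+01],
       [-1.68812361e-03,  3.28945699e-01, -9.44347329e-01,
         3.73271981e+02],
       [ 0.00000000e+00,  0.00000000e+00,  0.00000000e+00,
         1.00000000e+00]])}
```

View pics/w1.png

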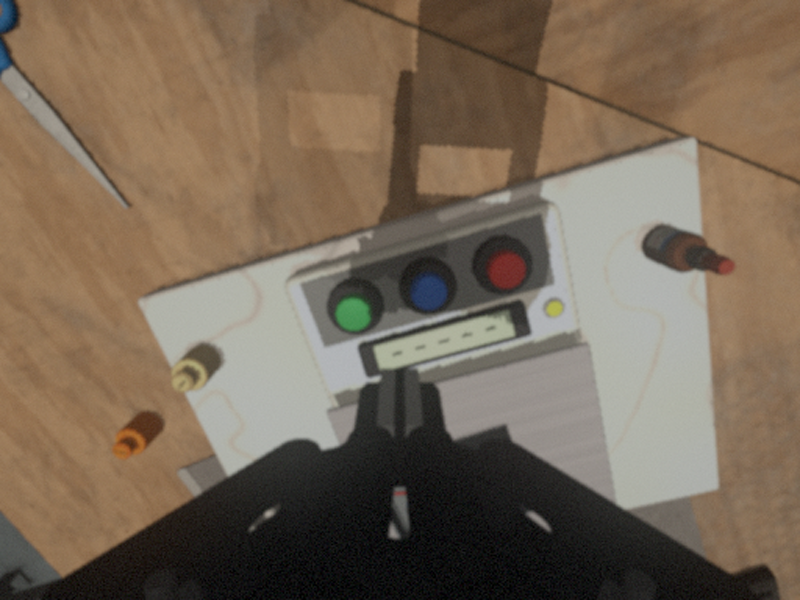

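The wrist view shows the green cap top at (353,314), blue at (431,292) and red at (507,270). The shut fingertips are at about (400,375).

```bash
cat > m.py <<'E'
from h import *
d=np.load("w1.npz")
for k,p in {'green':(353,314),'blue':(431,292)}.items():
    uv,a=blob(d["im"],k,np.array(p)*.64,18)
    for q in (uv,np.array(p)*.64): print(k,q,a,ray(d,q,89).round(1))
c=manip.camera_info("top");P=np.linalg.inv(c["pose"])
s=manip.state();R=s['eef_rot']
print(s['eef_pos'],R)
E
python3 m.py
```

```text
green [225.83646113 200.26273458] 373 [ 466.7 -123.4   89. ]
green [225.92 200.96] 373 [ 467.4 -123.6   89. ]
blue [273.97590361 186.24578313] 415 [470.5 -69.2  89. ]
blue [275.84 186.88] 415 [471.8 -67.6  89. ]
[456.03330992 -82.16400229 253.32698495] [[-9.32891101e-01  3.60158530e-01 -1.65960751e-04]
 [ 3.60158567e-01  9.32891028e-01 -3.69008133e-04]
 [ 2.19218684e-05 -4.04016590e-04 -9.99999918e-01]]
```

Emit:
drive_tool(
  rows=[
    [1,-0.125,-0.172,0.1,0,0,0],
    [1,-0.125,-0.172,0.28,0,0,0],
    [1,-0.125,-0.172,0.46,0,0,0],
    [1,-0.125,-0.172,0.6,0,0,0],
    [1,-0.125,-0.172,0.6,0,0,0],
  ],
)

```text
time: 2.33
eef_pos: [462.5, -116.9, 127.1]
eef_rot: [[-0.935, 0.354, -0.011], [0.354, 0.935, 0.006], [0.013, 0.002, -1.0]]
ft_force: [-1.9, 0.4, -1.0]
finger_gap: -0.2
grasp_force: 0.0
```

```bash
python3 - <<'E'
from h import *
c=manip.camera_info("wrist");im=manip.capture("wrist")
cv2.imwrite("pics/w2.png",cv2.resize(im[:,:,::-1],(800,600),interpolation=cv2.INTER_CUBIC))
s=manip.state();print(s['time'],s['eef_pos'],s['eef_rot'].round(4),s['ft_force'])
P=np.linalg.inv(c["pose"])
for w in ([467,-123,89],[471,-68.5,89],[*s['eef_pos'][:2],s['eef_pos'][2]-22]):
    q=c["K"]@(P@[*w,1])[:3];print(w,q[:2]/q[2]/.64)
E
```

```text
2.3833 [ 464.54121755 -117.83975158  130.44526933] [[-0.9352  0.3539 -0.0067]
 [ 0.3539  0.9353  0.0037]
 [ 0.0076  0.0011 -1.    ]] [ 0.28118862 -0.45072013  0.95352298]
[467, -123, 89] [389.57715373 385.46850161]
[471, -68.5, 89] [520.78608125 350.68083269]
[np.float64(464.5412175534167), np.float64(-117.83975157873407), np.float64(108.4452693289395)] [399.36542956 402.16364984]
```

View pics/w2.png

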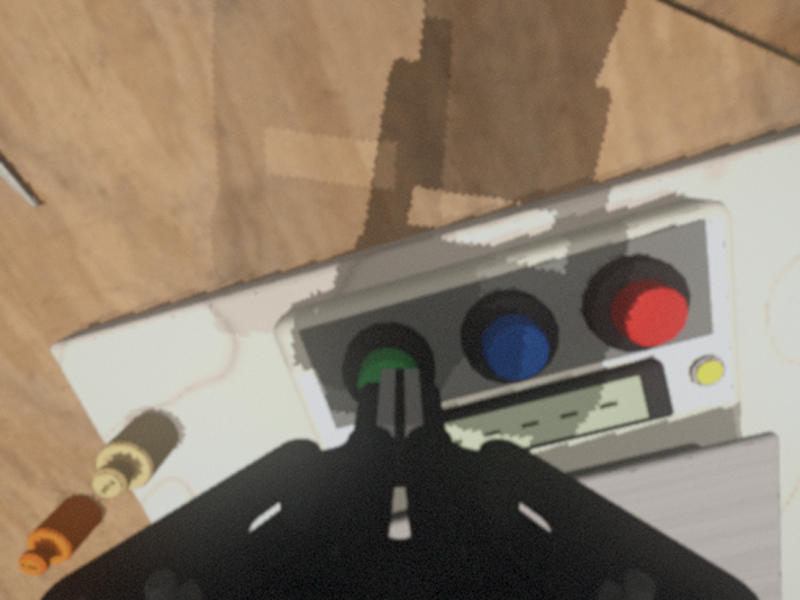

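The shut tips are lined up over the green cap. The blue cap's top is at (516,346), within 2 mm of the prediction. I'll descend in small steps.

Emit:
drive_tool(
  rows=[
    [1,0,0,0,0,0,0],
    [1,0,0,0.04,0,0,0],
    [1,0,0,0.07,0,0,0],
    [1,0,0,0.09,0,0,0],
    [1,0,0,0.09,0,0,0],
  ],
)

```text
time: 2.8
eef_pos: [466.6, -119.6, 115.0]
eef_rot: [[-0.935, 0.355, -0.0], [0.355, 0.935, 0.0], [0.0, 0.0, -1.0]]
ft_force: [-0.1, -0.1, -0.6]
finger_gap: -0.5
grasp_force: 0.0
```

Emit:
drive_tool(
  rows=[
    [1,0,0,0,0,0,0],
    [1,0,0,0.01,0,0,0],
    [1,0,0,0.02,0,0,0],
    [1,0,0,0.03,0,0,0],
    [1,0,0,0.03,0,0,0],
  ],
)

```text
time: 3.22
eef_pos: [467.1, -120.0, 109.4]
eef_rot: [[-0.935, 0.355, 0.0], [0.355, 0.935, -0.0], [-0.001, -0.0, -1.0]]
ft_force: [0.6, -0.8, 2.6]
finger_gap: 0.4
grasp_force: 1.2
```

Emit:
drive_tool(
  rows=[
    [1,0,0,0.01,0,0,0],
    [1,0,0,0.02,0,0,0],
    [1,0,0,0.03,0,0,0],
    [1,0,0,0.03,0,0,0],
  ],
)

```text
time: 3.55
eef_pos: [467.2, -120.0, 103.4]
eef_rot: [[-0.935, 0.355, 0.001], [0.355, 0.935, -0.0], [-0.001, -0.0, -1.0]]
ft_force: [-0.4, 0.4, 5.8]
finger_gap: 0.2
grasp_force: 2.8
```

Force is 5.8 N at about 7.6 mm, so green is fully pressed. Withdrawing.

Emit:
drive_tool(
  rows=[
    [1,0,0,0,0,0,0],
    [1,0,0,-0.05,0,0,0],
    [1,0,0,-0.15,0,0,0],
    [1,0,0,-0.2,0,0,0],
    [1,0,0,-0.2,0,0,0],
  ],
)

```text
time: 3.97
eef_pos: [468.3, -120.6, 145.9]
eef_rot: [[-0.935, 0.355, 0.004], [0.355, 0.935, -0.002], [-0.005, -0.001, -1.0]]
ft_force: [0.2, -0.3, 0.6]
finger_gap: 0.2
grasp_force: 0.0
```

```bash
python3 - <<'E'
from h import *
c=manip.camera_info("wrist");im=manip.capture("wrist")
cv2.imwrite("pics/w3.png",cv2.resize(im[:,:,::-1],(800,600),interpolation=cv2.INTER_CUBIC))
s=manip.state();p=s['eef_pos'];R=s['eef_rot'];print(s['time'],p,s['ft_force'])
for t in ([470.5,-69],): print((R.T@(np.array([*t,p[2]])-p)/200).round(4))
E
```

```text
4.0167 [ 467.5007763  -120.19789852  144.43161999] [ 0.02508318  0.41563706 -0.58975194]
[ 0.0768  0.2447 -0.0003]
```

View pics/w3.png

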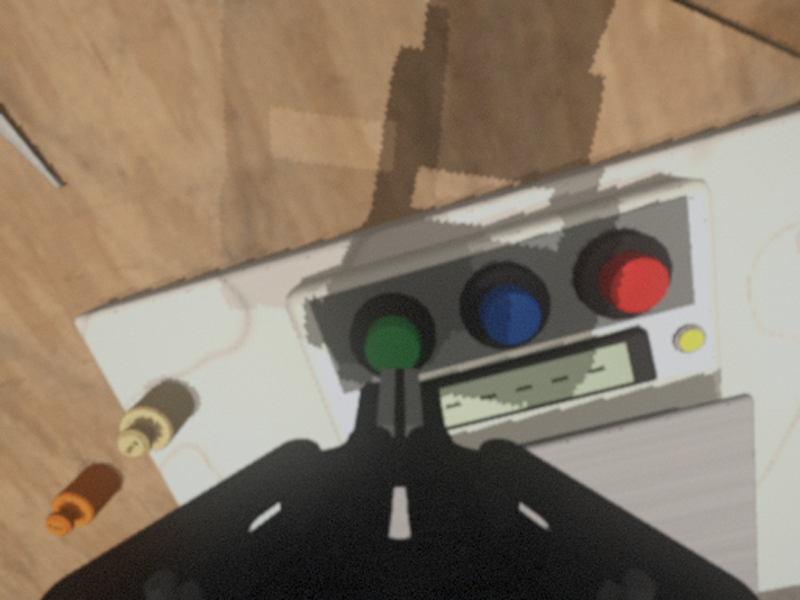

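Green is back up at (393,342), and blue is at (512,313). Moving to blue.

Emit:
drive_tool(
  rows=[
    [1,0.039,0.123,0,0,0,0],
    [1,0.077,0.245,0,0,0,0],
    [1,0.077,0.245,0.05,0,0,0],
    [1,0.077,0.245,0.12,0,0,0],
    [1,0.077,0.245,0.14,0,0,0],
  ],
)

```text
time: 4.43
eef_pos: [468.0, -67.7, 112.4]
eef_rot: [[-0.935, 0.354, -0.005], [0.354, 0.935, 0.002], [0.005, -0.0, -1.0]]
ft_force: [-0.6, 0.1, -1.1]
finger_gap: 0.1
grasp_force: 0.0
```

Emit:
drive_tool(
  rows=[
    [1,0,0,0,0,0,0],
    [1,0,0,0.01,0,0,0],
    [1,0,0,0.02,0,0,0],
    [1,0,0,0.02,0,0,0],
  ],
)

```text
time: 4.77
eef_pos: [469.9, -68.9, 111.3]
eef_rot: [[-0.935, 0.355, 0.0], [0.355, 0.935, -0.0], [-0.0, -0.0, -1.0]]
ft_force: [-0.5, -0.0, 0.1]
finger_gap: -0.2
grasp_force: 0.0
```

Now down 8 mm to z ≈ 103.4.

Emit:
drive_tool(
  rows=[
    [1,0,0,0.01,0,0,0],
    [1,0,0,0.02,0,0,0],
    [1,0,0,0.03,0,0,0],
    [1,0,0,0.039,0,0,0],
    [1,0,0,0.039,0,0,0],
  ],
)

```text
time: 5.18
eef_pos: [470.2, -68.9, 103.8]
eef_rot: [[-0.935, 0.355, 0.001], [0.355, 0.935, -0.001], [-0.001, -0.0, -1.0]]
ft_force: [-1.7, -1.4, 6.0]
finger_gap: 0.1
grasp_force: 2.7
```

Force is 6.0 N, so blue is fully pressed. Withdrawing.

Emit:
drive_tool(
  rows=[
    [1,0,0,0,0,0,0],
    [1,0,0,-0.05,0,0,0],
    [1,0,0,-0.15,0,0,0],
    [1,0,0,-0.3,0,0,0],
    [1,0,0,-0.45,0,0,0],
  ],
)

```text
time: 5.6
eef_pos: [468.8, -68.0, 193.8]
eef_rot: [[-0.935, 0.355, -0.003], [0.355, 0.935, 0.002], [0.003, 0.001, -1.0]]
ft_force: [0.2, 0.4, 0.5]
finger_gap: 0.0
grasp_force: 0.0
```

Emit:
drive_tool(
  rows=[
    [1,0,0,0,0,0,0],
    [1,0,0,0,0,0,0],
    [1,0,0,0,0,0,0],
  ],
)

```text
time: 5.85
eef_pos: [469.3, -68.3, 193.0]
eef_rot: [[-0.935, 0.355, -0.001], [0.355, 0.935, 0.001], [0.001, 0.0, -1.0]]
ft_force: [-0.3, 0.1, -0.2]
finger_gap: 0.0
grasp_force: 0.0
```

```bash
python3 - <<'E'
from h import *
im=manip.capture("wrist")
cv2.imwrite("pics/w4.png",cv2.resize(im[:,:,::-1],(800,600),interpolation=cv2.INTER_CUBIC))
E
```

```text
(no output)
```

View pics/w4.png

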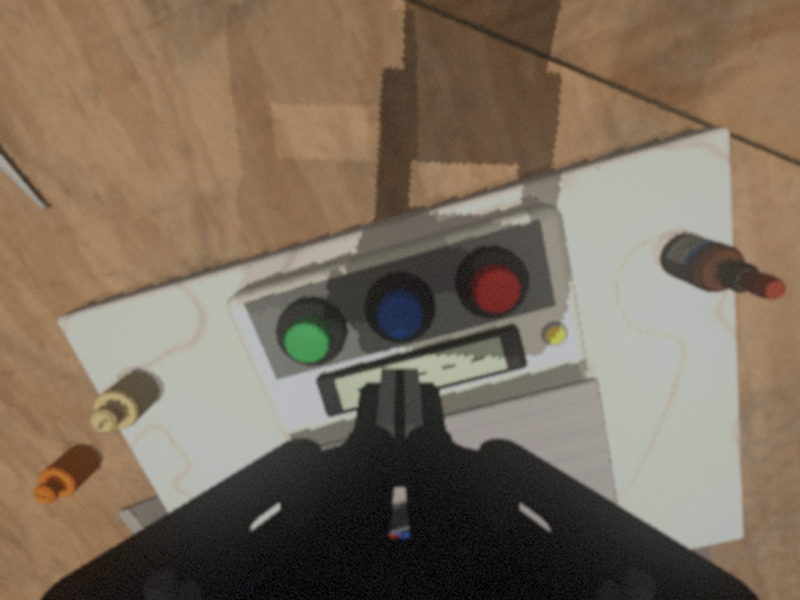

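All three keys are up: green (306,341), blue (400,313), red (496,287). The arm is clear and nothing else has moved.

```bash
python3 -c "
from plant import manip
print(manip.close_job())"
```

```text
the job is handed in; nothing more can be done
None
```

I pressed the green key and then the blue tare key fully (about 6 N each), both came back up, and I handed the job in at about 6 s with the arm clear; the display looked the same throughout, so the tare itself isn't confirmed from the pictures.

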